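# Snap the disc cap home on a snowboard binding

## Task

A snowboard lies on the bench with two binding baseplates; on one of them the round grey cap over the centre disc still stands proud of its recess. Take the small wooden-handled pusher (round black foot) and, with it and not with the gripper, press that cap straight down until it is fully home, then stand the pusher upright on the bench top again, off the snowboard.

Things in the scene. Friction and masses are not known exactly. Their poses are not given: they have to be found in the camera images.
- pusher: Loose pusher upright on the bench, nearer than the snowboard, about 180 g, 102 mm tall: round black foot 34 mm in diameter, 22 mm high; straight light-wood handle 26 mm in diameter, 32 to 98 mm above the underside. Origin: centre of its underside, z up. In a row along y with a white capped bottle and a brush with rectangular head, in any order, centres 120 mm or more apart, all under 110 mm tall.
- cap: The proud cap: flat grey plastic disc, 64 mm in diameter, in a round recess. Origin: centre of its top, z up. It slides only straight down, resists with about 9 N all the way and stays where left. Its top starts 36.5 to 39.5 mm above the baseplate's underside; fully home, at a hard stop, 25.5 mm (1.5 mm above the plate around it). The other binding's identical cap is already home and fixed.
- binding: Black baseplate with the proud cap, fixed on the 12 mm thick snowboard: plate 220 (x, heel at +x) x 126 (y) x 24 mm; side rails 67 mm either side of centre and heel hoop 90 to 127 mm behind it rise to 58 mm above its underside. Origin: centre of the underside, 12 mm above the bench, straight under the cap; z up. Its twin sits about 0.4 m along the board; either may be on the left.
Things that resemble listed ones, but are neither listed nor needed, are in the scene too. Leave any blue, pink or turquoise look-alike of the pusher alone.

How it is judged:
By the outcome, as a careful person would: the job done as asked, in the order asked, and still so for the second after the job is handed in, with the robot touching nothing.
It also fails if it takes over 45 s, if anything falls off the work surface, if the arm or the gripper's body presses on something with over 40 N, if the wrist force passes 120 N, or if a joint passes its speed limit or range.

## Robot

A 7-joint arm with a two-finger parallel gripper is mounted at the origin on the work surface. World frame = base frame: x ahead of the robot, y to its left, z up, the work surface at z = 0. Lengths are in mm, angles in rad, forces in N, time in s.
With the tool pointing down it reaches from about 400 to 875 mm from the base axis. Payload 6.5 kg.
Tool frame: the origin (TCP) lies midway between the tips of the shut fingers; the grasp point (between the pads) lies 19 mm behind it; z points along the fingers, y is the line along which they close (so a half turn about z gives the same grasp; the last joint's range is limited). The gripper opens to 88 mm and grips with 3 to 60 N. Pads are 18 mm wide; open, the fingers measure 123 mm over their backs; the gripper's body (75 mm by 187 mm) begins 45 mm behind the grasp point.
Start: joints at [1.138, 0.536, -0.004, 1.538, 0.003, 1.067, -0.071], TCP at [233.104, -606.756, 217.516] pointing down, gripper open.
Joint ranges: [-2.7, 2.7], [-0.37, 2.16], [-1.27, 1.26], [0.24, 2.4], [-1.31, 4.45], [0.19, 1.91], [-2.76, 2.76]. Speed limits (rad/s): [2.39, 2.39, 3.14, 3.14, 3.14, 3.14, 3.14].

## Interface

Orientations are given as a rotation vector (axis times angle).
In Python, from bench import manip gives the robot as it stands.
- The arm moves only by the tool jog_arm, never from a script. Its argument "steps" is a list of rows, each a list of 7 numbers: the shift along the tool's x, y, z in mm, then the turn, a rotation vector about the tool's x, y, z in rad, then the opening, from 0 (shut) to 1 (fully open). A call has exactly 8 rows; each row is the pose to reach, as a shift and turn from the pose commanded when the call began, along the tool's axes at that moment; what a row does not reach only later rows make up. A row lasts 1/10 s, in which the tool goes at most 50 mm and 8.59 degrees, less where a joint would pass 70% of its speed; a pose out of reach is approached as far as the arm can. A call with a gripper value outside its range is refused whole. The fingers move at their own pace and stop on an object; "newtons" is the grip in N (left out, the last holds). Time passes only in rows, so rows that repeat a pose let the fingers close, or fill a call up. It gives the time, the measured TCP pose, the force, the opening and the grip force at its end, in the units of the state.
- manip.state(): the state, without advancing time (a new reading comes with each control period).
- manip.grab_frame(name): name is "scene" or "side" or "wrist"; returns a dict with "frame" (480x640x3 uint8, blue, green, red), "K" (3x3 intrinsics, pixels), "R" (3x3) and "t" (3): a world point X has camera coordinates R X + t. Camera axes: x right, y down, z forward; pixel columns grow to the right and rows downward; lengths in mm; the calibration is good to about 2 mm. A picture is of the moment at which its call begins. There is no depth.
- manip.job_done(): hands the job in; it is judged then, once.
The state is a dict: "t": time; "joints": joint angles; "joint_vel": joint speeds; "effort": joint torques, N m; "position": TCP position; "tcp_rot": TCP orientation; "wrist_force": force on the tool from outside, world axes, zero at the start; "wrist_torque": the same for the moment, N m; "finger_gap": finger opening in mm; "grasp_force": force on a finger pad.
Only numpy, scipy, OpenCV 4.12 (cv2) and the standard library are available. Lean on these libraries where they do the work, as an engineer would, in place of code of your own. Each camera call takes 0.05 s, during which the arm holds its last target. There are 200 camera calls.

## Working session

There is one attempt and no reset: what is moved stays moved. The work goes in short steps, Python scripts to look and compute and a tool call to move; the robot and the scene stay as the last step left them, time stands still between calls to the robot, and variables do not carry over. Pictures are saved under pics/ and viewed, at most 10 in all, crops included, and the job is handed in when it is done.

Besides the shell and the picture viewer there is one more tool, called after ">>>" in YAML: its name, and indented under it one key for each argument. jog_arm: Moves the arm, as the interface text tells. Its arguments: {"type":"object","properties":{"steps":{"type":"array"},"newtons":{"type":"number"}},"required":["steps"]}

```bash
mkdir -p pics
cat > h.py <<'E'
import numpy as np, cv2
from bench import manip
from scipy.spatial.transform import Rotation as Ro
def ray(f,u,v,z):
    d=f["R"].T@np.linalg.inv(f["K"])@np.array([u,v,1.]); c=-f["R"].T@f["t"]
    return c+d*(z-c[2])/d[2]
def proj(f,X):
    p=f["K"]@(f["R"]@np.array(X,float)+f["t"]); return p[:2]/p[2]
E
python3 - <<'E'
from h import *
import pickle
for n in("scene","side"):
    f=manip.grab_frame(n); pickle.dump(f,open(n+".pkl","wb")); cv2.imwrite(f"pics/{n}0.png",f["frame"])
    print(n,-f["R"].T@f["t"])
s=manip.state();print(s["t"],s["tcp_rot"],Ro.from_rotvec(s["tcp_rot"]).as_matrix().round(3),s["finger_gap"])
E
```

```text
scene [832.25829538 303.94273413 851.12549847]
side [-12.50909352 542.61814327 501.57541983]
0.1 [-3.08746652e+00 -5.72763865e-01  6.15362154e-04] [[ 0.933  0.359 -0.001]
 [ 0.359 -0.933  0.001]
 [-0.    -0.001 -1.   ]] 88.25667802649666
```

View pics/scene0.png

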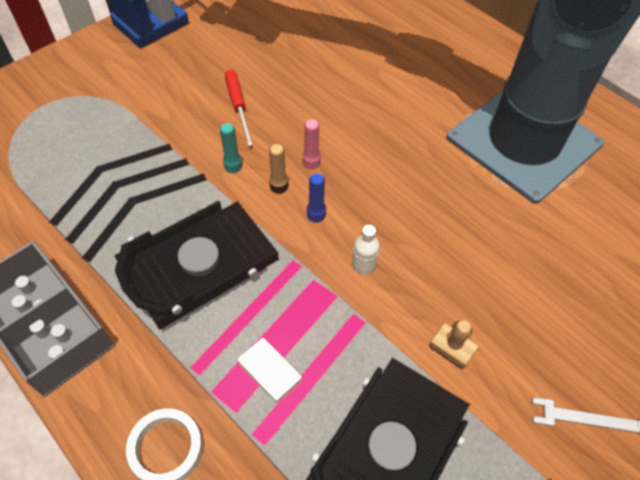

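View pics/side0.png

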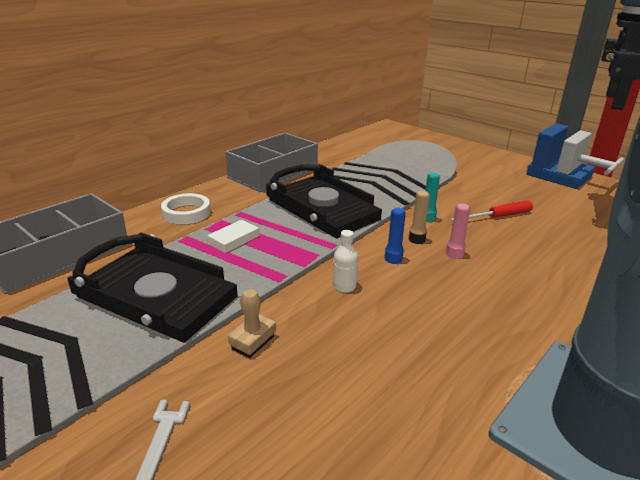

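The scene view shows the candidates for the pusher. The wood handle with black foot is at (278,168), which is the one described. The look-alikes are blue (316,198), pink (311,145), teal (231,148) and the brush (455,343). The proud-cap candidates are (198,255) and (392,445) in the scene view, which are (323,197) and (155,285) in the side view. The first looks proud, so I'll check its height by triangulation.

```bash
cat > m.py <<'E'
from h import *
import pickle
F={n:pickle.load(open(n+".pkl","rb")) for n in("scene","side")}
def blob(f,win,lo,hi):
    x0,y0,x1,y1=win; h=cv2.cvtColor(f["frame"][y0:y1,x0:x1],cv2.COLOR_BGR2HSV)
    n,l,s,c=cv2.connectedComponentsWithStats(cv2.inRange(h,lo,hi))
    i=1+np.argmax(s[1:,4]); return c[i]+[x0,y0],s[i]+np.array([x0,y0,0,0,0])
def tri(p,q):
    P=[F[n]["K"]@np.c_[F[n]["R"],F[n]["t"]] for n in("scene","side")]
    X=cv2.triangulatePoints(P[0],P[1],np.array(p,float).reshape(2,1),np.array(q,float).reshape(2,1)); return X[:3,0]/X[3,0]
g=((0,0,95),(180,60,255))
for nm,a,b in(("far",(165,225,230,285),(300,183,345,210)),("near",(360,415,425,475),(128,268,182,300))):
    p,sp=blob(F["scene"],a,*g);q,sq=blob(F["side"],b,*g)
    print(nm,p.round(1),sp,q.round(1),sq,tri(p,q).round(1))
    for z in(37.5,50): print("  z",z,ray(F["scene"],*p,z).round(1),ray(F["side"],*q,z).round(1))
hd=((5,50,90),(25,200,255))
# black foot
for n,w in(("scene",(262,172,296,198)),("side",(405,225,432,248))):
    p,s=blob(F[n],w,(0,0,0),(180,255,60)); print("foot",n,p.round(1),s,ray(F[n],*p,11).round(1))
# colour neighbours
for nm,a,lo,hi in(("blue",(295,165,335,228),(110,120,40),(130,255,255)),("pink",(295,110,330,175),(160,60,60),(180,255,255)),("teal",(212,115,250,180),(75,80,40),(95,255,255))):
    p,s=blob(F["scene"],a,lo,hi); print(nm,s,"top",ray(F["scene"],s[0]+s[2]/2,s[1]+s[2]/2,100).round(0),"bot",ray(F["scene"],s[0]+s[2]/2,s[1]+s[3]-s[2]/2,5).round(0))
c=[cv2.resize(F["scene"]["frame"][105:235,200:345],None,fx=2.7,fy=2.7,interpolation=2),cv2.resize(F["side"]["frame"][150:280,255:400+0],None,fx=2.7,fy=2.7,interpolation=2)]
cv2.imwrite("pics/crop.png",np.hstack(c))
E
python3 m.py
```

```text
far [197.6 254. ] [ 178  237   41   35 1127] [323.3 193.5] [309 187  30  14 327] [ 629.3 -180.8   50.6]
  z 37.5 [ 625.6 -189.3   37.5] [ 647.6 -200.7   37.5]
  z 50 [ 628.8 -181.7   50. ] [ 629.8 -180.7   50. ]
near [392.1 445.3] [ 369  421   47   49 1808] [154.7 284. ] [134 272  42  25 782] [611.8 231.   37.7]
  z 37.5 [611.5 230.3  37.5] [612.2 231.8  37.5]
  z 50 [614.9 231.5  50. ] [595.3 240.2  50. ]
foot scene [278.7 188.8] [271 185  16   8  61] [ 429.6 -220.3   11. ]
foot side [417.1 238.2] [409 232  17  12 141] [ 417.6 -219.3   11. ]
blue [308 174  17  47 516] top [ 419. -134.  100.] bot [ 411. -140.    5.]
pink [303 120  17  49 613] top [ 346. -227.  100.] bot [ 338. -234.    5.]
teal [221 124  20  48 603] top [ 457. -308.  100.] bot [ 452. -330.    5.]
```

View pics/crop.png

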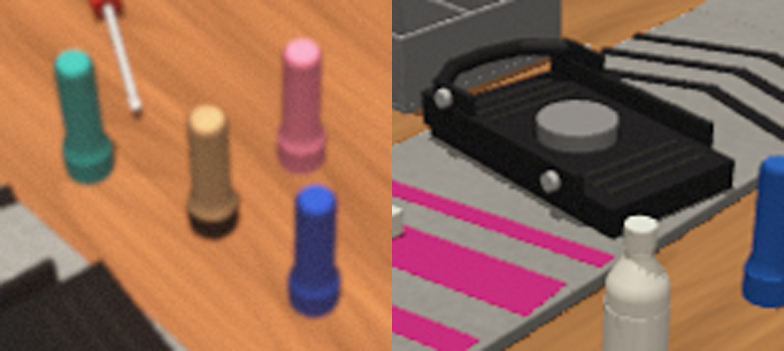

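The crop confirms the wood and black pusher at crop (210,170), with plain turquoise, pink and blue look-alikes around it. It also shows the far cap clearly standing proud at crop (577,125). Triangulation puts that cap's top at z≈50.6, against 37.7 for the other. I'm moving towards the pusher now, around (421,-221).

>>> jog_arm:
  steps:
    - [25,-23,0,0,0,-0.05,0.7]
    - [63,-58,0,0,0,-0.1,0.7]
    - [101,-94,0,0,0,-0.16,0.7]
    - [139,-129,0,0,0,-0.22,0.7]
    - [177,-164,0,0,0,-0.28,0.7]
    - [215,-200,0,0,0,-0.34,0.7]
    - [252,-234,0,0,0,-0.4,0.7]
    - [280,-260,0,0,0,-0.42,0.7]
  newtons: 45

```text
t: 0.9
position: [401.6, -261.5, 217.5]
tcp_rot: [-2.9, -1.207, 0.0]
wrist_force: [0.3, -0.4, 0.2]
finger_gap: 61.6
grasp_force: 0.0
```

Run:
```python
from h import *
import pickle
f=manip.grab_frame("wrist"); pickle.dump(f,open("w1.pkl","wb")); cv2.imwrite("pics/w1.png",f["frame"])
s=manip.state(); print(s["t"],s["position"],Ro.from_rotvec(s["tcp_rot"]).as_matrix().round(3),s["finger_gap"],s["joints"])
print(-f["R"].T@f["t"], proj(f,(421,-221,100)),proj(f,(629,-181,50)))
```

```text
0.95 [ 405.72056508 -253.32325283  217.57783125] [[ 0.698  0.717  0.002]
 [ 0.717 -0.698  0.004]
 [ 0.004 -0.002 -1.   ]] 61.458783168083585 [ 0.68745703  0.25806141 -0.2564967   1.96702243  0.07535431  0.9260019
 -0.37820303]
[ 458.32219989 -203.61440838  384.38824359] [291.92494908 160.23431213] [ 477.4305849  -125.75395186]
```

View pics/w1.png

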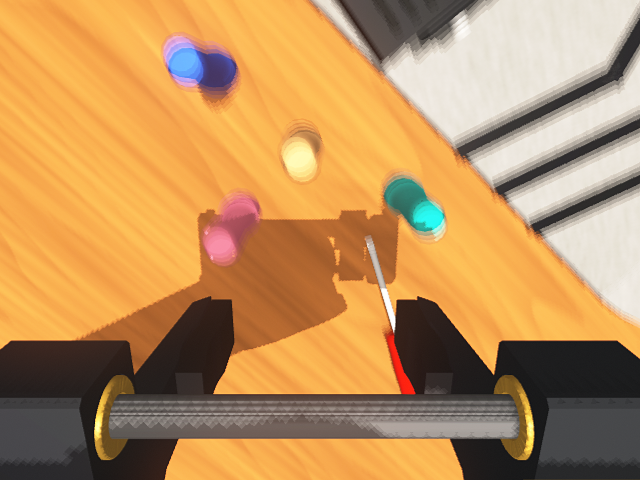

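The wrist view, blurred by motion, shows the pale pusher top at (299,158), within 7 px of the prediction (292,160). Blue, pink and turquoise surround it, and the finger line lies clear of all three. I'll measure once more now that the arm has settled.

Run:
```python
from h import *
manip.grab_frame("wrist");manip.grab_frame("wrist")
f=manip.grab_frame("wrist"); s=manip.state()
h=cv2.cvtColor(f["frame"],cv2.COLOR_BGR2HSV)
u,v=proj(f,(421,-221,100)).astype(int); x0,y0=u-45,v-45
im=f["frame"][y0:v+45,x0:u+45]; hh=h[y0:v+45,x0:u+45]
m=cv2.inRange(hh,(12,20,225),(35,135,255))
n,l,st,c=cv2.connectedComponentsWithStats(m); i=1+np.argmax(st[1:,4])
print(st[i],c[i]+[x0,y0],ray(f,*(c[i]+[x0,y0]),102))
print(s["position"],Ro.from_rotvec(s["tcp_rot"]).as_matrix().round(3),s["t"])
X=ray(f,*(c[i]+[x0,y0]),102); R=Ro.from_rotvec(s["tcp_rot"]).as_matrix(); print("tool shift",R.T@(np.r_[X[:2],59]-s["position"]))
cv2.imwrite("pics/w2.png",np.hstack([cv2.resize(im,(400,400)),cv2.resize(cv2.cvtColor(m,8),(400,400))]))
```

```text
[ 40  35  32  34 801] [302.4144819  168.69662921] [ 423.00423729 -228.48170364  102.        ]
[ 401.37632403 -262.91738547  217.40292023] [[ 0.704  0.71  -0.   ]
 [ 0.71  -0.704  0.   ]
 [-0.    -0.    -1.   ]] 1.1
tool shift [ 39.72655969  -8.85432645 158.39340047]
```

View pics/w2.png

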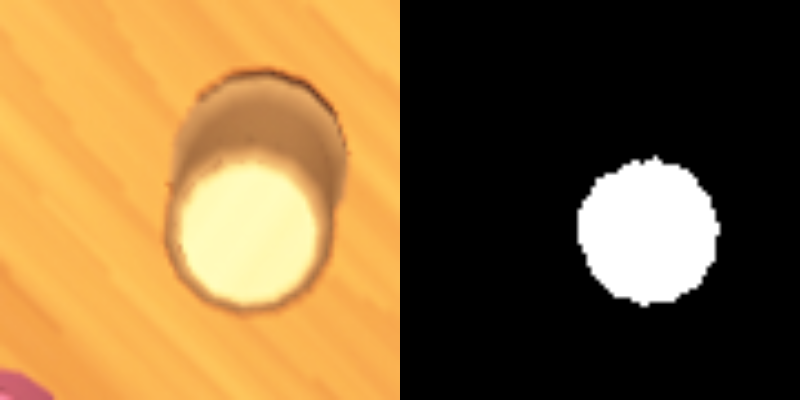

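The clean crop shows the pusher's top disc, centred at image (302,169), with the black foot behind it. That puts it at (423,-228.5), so I'll line up over it and descend.

>>> jog_arm:
  steps:
    - [20,-5,5,0,0,0,0.7]
    - [40,-9,20,0,0,0,0.7]
    - [40,-9,50,0,0,0,0.7]
    - [40,-9,85,0,0,0,0.7]
    - [40,-9,118,0,0,0,0.7]
    - [40,-9,142,0,0,0,0.7]
    - [40,-9,157,0,0,0,0.7]
    - [40,-9,158,0,0,0,0.7]

```text
t: 1.9
position: [420.7, -230.2, 57.5]
tcp_rot: [-2.901, -1.199, 0.006]
wrist_force: [-0.5, -0.2, 0.2]
finger_gap: 61.8
grasp_force: 0.0
```

>>> jog_arm:
  steps:
    - [0,0,0,0,0,0,0.7]
    - [0,0,0,0,0,0,0.4]
    - [0,0,0,0,0,0,0.2]
    - [0,0,0,0,0,0,0.1]
    - [0,0,0,0,0,0,0.1]
    - [0,0,0,0,0,0,0.1]
    - [0,0,0,0,0,0,0.1]
    - [0,0,0,0,0,0,0.1]
  newtons: 45

```text
t: 2.7
position: [423.3, -229.0, 59.8]
tcp_rot: [2.901, 1.204, 0.0]
wrist_force: [-0.7, 1.1, 5.2]
finger_gap: 24.7
grasp_force: 44.9
```

>>> jog_arm:
  steps:
    - [0,0,-10,0,0,0,0.1]
    - [0,0,-35,0,0,0,0.1]
    - [0,0,-70,0,0,0,0.1]
    - [15,10,-100,0,0,0,0.1]
    - [42,27,-110,0,0,0,0.1]
    - [74,47,-110,0,0,0,0.1]
    - [106,67,-110,0,0,0,0.1]
    - [138,87,-110,0,0,0,0.1]

```text
t: 3.5
position: [583.0, -192.2, 169.9]
tcp_rot: [-2.901, -1.204, 0.001]
wrist_force: [0.1, 0.2, -2.0]
finger_gap: 24.7
grasp_force: 45.0
```

>>> jog_arm:
  steps:
    - [25,16,0,0,0,0,0.1]
    - [37,23,0,0,0,0,0.1]
    - [41,25,0,0,0,0,0.1]
    - [41,25,10,0,0,0,0.1]
    - [41,25,25,0,0,0,0.1]
    - [41,25,38,0,0,0,0.1]
    - [41,25,45,0,0,0,0.1]
    - [41,25,45,0,0,0,0.1]

```text
t: 4.3
position: [627.2, -181.3, 122.7]
tcp_rot: [-2.9, -1.203, 0.004]
wrist_force: [-1.1, 0.6, -1.9]
finger_gap: 24.8
grasp_force: 45.0
```

Run:
```python
from h import *
o=[]
for n,c,z in(("scene",(190,225),50),("side",(325,185),50)):
    manip.grab_frame(n); f=manip.grab_frame(n); u,v=proj(f,(629,-181,60)).astype(int); print(n,u,v)
    o.append(cv2.resize(f["frame"][max(v-70,0):v+50,u-60:u+60],(400,400),interpolation=2))
cv2.imwrite("pics/over.png",np.hstack(o))
s=manip.state(); print(s["t"],s["position"],s["tcp_rot"],s["wrist_force"],s["finger_gap"],s["grasp_force"],s["joints"])
```

```text
scene 196 251
side 323 189
4.5 [ 629.23990578 -181.39681709  125.11943184] [2.90100321e+00 1.20403457e+00 1.36846667e-03] [-0.54457026 -0.45480447 -1.26213116] 24.811915241647423 44.99082538619405 [ 0.37776081  0.65925405 -0.2440219   1.58414988  0.18717367  0.92010784
 -0.71460973]
```

View pics/over.png

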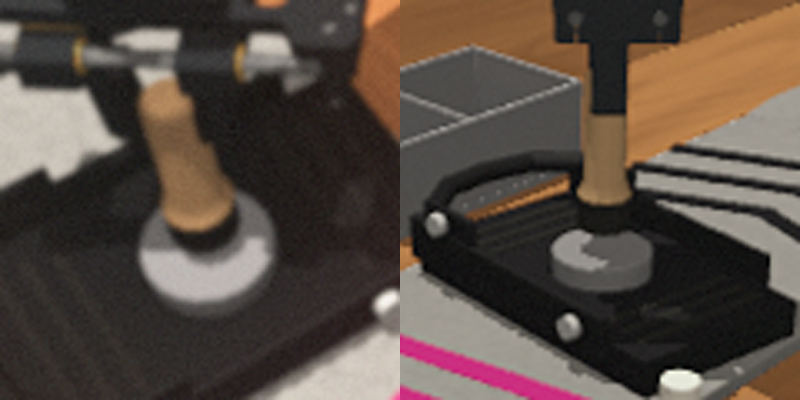

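Both views show the pusher upright and over the middle of the proud cap, foot at crop (200,225) on the left and (607,210) on the right. I'll press now.

>>> jog_arm:
  steps:
    - [0,0,6,0,0,0,0.1]
    - [0,0,11,0,0,0,0.1]
    - [0,0,14,0,0,0,0.1]
    - [0,0,16,0,0,0,0.1]
    - [0,0,18,0,0,0,0.1]
    - [0,0,20,0,0,0,0.1]
    - [0,0,22,0,0,0,0.1]
    - [0,0,24,0,0,0,0.1]

```text
t: 5.3
position: [629.1, -181.1, 101.6]
tcp_rot: [2.901, 1.204, 0.001]
wrist_force: [-2.6, 0.8, 7.0]
finger_gap: 24.8
grasp_force: 45.1
```

>>> jog_arm:
  steps:
    - [0,0,0.5,0,0,0,0.1]
    - [0,0,1,0,0,0,0.1]
    - [0,0,1.5,0,0,0,0.1]
    - [0,0,2,0,0,0,0.1]
    - [0,0,2.5,0,0,0,0.1]
    - [0,0,3,0,0,0,0.1]
    - [0,0,3,0,0,0,0.1]
    - [0,0,3,0,0,0,0.1]

```text
t: 6.1
position: [629.0, -181.1, 98.5]
tcp_rot: [2.901, 1.204, 0.001]
wrist_force: [-2.6, 0.7, 7.4]
finger_gap: 24.8
grasp_force: 45.1
```

>>> jog_arm:
  steps:
    - [0,0,0.3,0,0,0,0.1]
    - [0,0,0.6,0,0,0,0.1]
    - [0,0,0.9,0,0,0,0.1]
    - [0,0,1.2,0,0,0,0.1]
    - [0,0,1.5,0,0,0,0.1]
    - [0,0,1.8,0,0,0,0.1]
    - [0,0,2,0,0,0,0.1]
    - [0,0,2,0,0,0,0.1]

```text
t: 6.9
position: [629.3, -181.0, 97.3]
tcp_rot: [2.901, 1.204, 0.001]
wrist_force: [-2.3, 0.7, 11.1]
finger_gap: 24.8
grasp_force: 45.2
```

>>> jog_arm:
  steps:
    - [0,0,0.5,0,0,0,0.1]
    - [0,0,1,0,0,0,0.1]
    - [0,0,1.5,0,0,0,0.1]
    - [0,0,2,0,0,0,0.1]
    - [0,0,2.5,0,0,0,0.1]
    - [0,0,2.5,0,0,0,0.1]
    - [0,0,2.5,0,0,0,0.1]
    - [0,0,2.5,0,0,0,0.1]

```text
t: 7.7
position: [630.3, -180.8, 97.2]
tcp_rot: [2.9, 1.204, 0.004]
wrist_force: [-8.1, 2.8, 25.3]
finger_gap: 24.7
grasp_force: 45.2
```

The cap is at the hard stop: z stayed at 97.2 while the force rose to 25 N. I'll lift off and carry the pusher back to its old place.

>>> jog_arm:
  steps:
    - [0,0,-6,0,0,0,0.1]
    - [0,0,-20,0,0,0,0.1]
    - [0,0,-45,0,0,0,0.1]
    - [0,0,-68,0,0,0,0.1]
    - [-8,-5,-76.5,0,0,0,0.1]
    - [-30,-19,-76.5,0,0,0,0.1]
    - [-60,-38,-76.5,0,0,0,0.1]
    - [-92,-58,-76.5,0,0,0,0.1]

```text
t: 8.5
position: [520.8, -205.5, 168.9]
tcp_rot: [-2.901, -1.205, 0.001]
wrist_force: [0.3, -1.2, -2.2]
finger_gap: 24.6
grasp_force: 45.1
```

>>> jog_arm:
  steps:
    - [-30,-19,0,0,0,0,0.1]
    - [-58,-36,0,0,0,0,0.1]
    - [-78,-49,0,0,0,0,0.1]
    - [-87,-54,0,0,0,0,0.1]
    - [-87,-54,10,0,0,0,0.1]
    - [-87,-54,35,0,0,0,0.1]
    - [-87,-54,65,0,0,0,0.1]
    - [-87,-54,80,0,0,0,0.1]

```text
t: 9.3
position: [423.4, -227.6, 86.8]
tcp_rot: [-2.899, -1.206, 0.001]
wrist_force: [-0.6, -0.1, -2.5]
finger_gap: 24.7
grasp_force: 45.1
```

Run:
```python
from h import *
for n in("scene","side"):
    manip.grab_frame(n); f=manip.grab_frame(n)
    if n=="scene": a=f["frame"][100:300,120:345]
    else: a=np.hstack([f["frame"][150:350,260:485]])
    cv2.imwrite(f"pics/{n}r.png",a); globals()[n]=a
cv2.imwrite("pics/ret.png",cv2.resize(np.hstack([scene,side]),None,fx=1.77,fy=1.77,interpolation=2))
s=manip.state(); print(s["t"],s["position"],s["tcp_rot"],s["wrist_force"],s["finger_gap"])
```

```text
9.5 [ 424.13389725 -228.39483222   89.2591692 ] [-2.90048172e+00 -1.20576974e+00 -7.25975101e-04] [-0.19705229  0.74941931 -2.47752745] 24.79876928001974
```

View pics/ret.png

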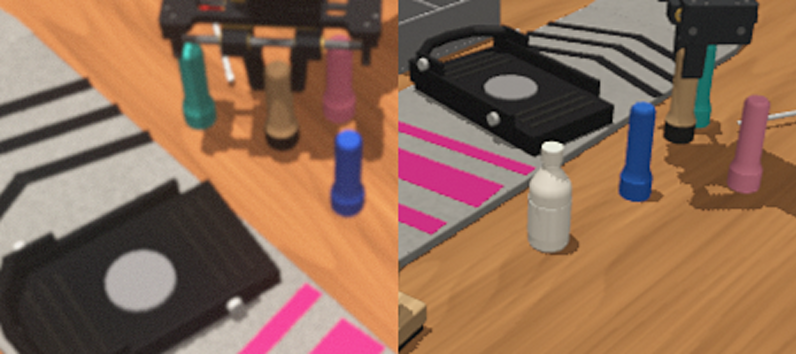

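The cap is now flush, at crop (140,280) on the left and (510,88) on the right. The pusher hangs upright over its old place, clear of the look-alikes. I'll lower it gently.

>>> jog_arm:
  steps:
    - [0,0,8,0,0,0,0.1]
    - [0,0,16,0,0,0,0.1]
    - [0,0,22,0,0,0,0.1]
    - [0,0,25,0,0,0,0.1]
    - [0,0,27,0,0,0,0.1]
    - [0,0,28,0,0,0,0.1]
    - [0,0,29,0,0,0,0.1]
    - [0,0,29,0,0,0,0.1]

```text
t: 10.3
position: [423.2, -229.0, 60.6]
tcp_rot: [2.901, 1.204, 0.0]
wrist_force: [0.3, -0.4, -2.7]
finger_gap: 24.7
grasp_force: 45.1
```

>>> jog_arm:
  steps:
    - [0,0,0.3,0,0,0,0.1]
    - [0,0,0.6,0,0,0,0.1]
    - [0,0,0.9,0,0,0,0.1]
    - [0,0,0.9,0,0,0,0.1]
    - [0,0,0.9,0,0,0,0.1]
    - [0,0,0.9,0,0,0,0.1]
    - [0,0,0.9,0,0,0,0.1]
    - [0,0,0.9,0,0,0,0.1]

```text
t: 11.1
position: [423.2, -229.0, 59.8]
tcp_rot: [2.901, 1.204, 0.0]
wrist_force: [-0.1, 1.2, 3.7]
finger_gap: 24.9
grasp_force: 45.1
```

Contact is made, with the wrist force up to +3.7 N. I'll open to 0.7 as before, so the fingers don't reach the neighbours, then retreat straight up.

>>> jog_arm:
  steps:
    - [0,0,0,0,0,0,0.35]
    - [0,0,0,0,0,0,0.45]
    - [0,0,0,0,0,0,0.55]
    - [0,0,0,0,0,0,0.65]
    - [0,0,0,0,0,0,0.7]
    - [0,0,0,0,0,0,0.7]
    - [0,0,-3,0,0,0,0.7]
    - [0,0,-10,0,0,0,0.7]

```text
t: 11.9
position: [422.7, -228.7, 69.6]
tcp_rot: [-2.901, -1.204, 0.001]
wrist_force: [-0.5, -0.2, -0.1]
finger_gap: 61.5
grasp_force: 0.0
```

>>> jog_arm:
  steps:
    - [0,0,-10,0,0,0,0.7]
    - [0,0,-25,0,0,0,0.7]
    - [0,0,-45,0,0,0,0.7]
    - [0,0,-70,0,0,0,0.7]
    - [0,0,-95,0,0,0,0.7]
    - [0,0,-115,0,0,0,0.7]
    - [0,0,-125,0,0,0,0.7]
    - [0,0,-125,0,0,0,0.7]

```text
t: 12.7
position: [423.9, -229.4, 196.2]
tcp_rot: [2.899, 1.203, 0.003]
wrist_force: [0.1, -0.1, -0.4]
finger_gap: 61.6
grasp_force: 0.0
```

Run:
```python
from h import *
for n in("scene","side"):
    manip.grab_frame(n); f=manip.grab_frame(n)
    globals()[n]=f["frame"][100:300,120:345] if n=="scene" else f["frame"][150:350,260:485]
cv2.imwrite("pics/end.png",cv2.resize(np.hstack([scene,side]),None,fx=1.77,fy=1.77,interpolation=2))
s=manip.state(); print(s["t"],s["position"],s["wrist_force"],s["finger_gap"])
```

```text
12.9 [ 422.39701337 -228.63441185  193.64932836] [ 0.20536395 -0.09338181  0.11246946] 61.79682012991271
```

View pics/end.png

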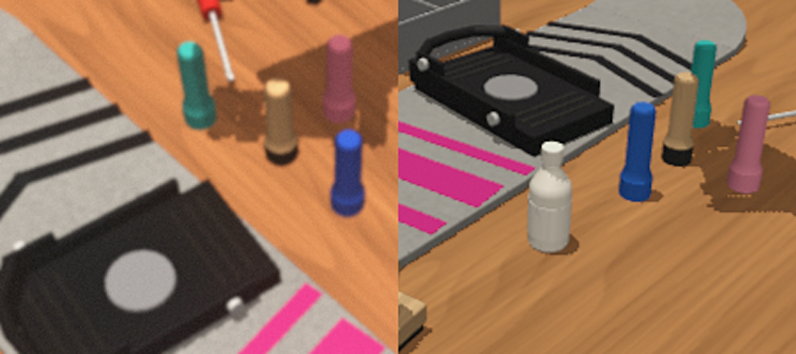

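The pusher stands upright on the bench, foot at crop (281,155) on the left and (678,155) on the right. The cap is flush, the look-alikes haven't moved, and the arm is clear. I'm handing in.

```bash
python3 -c "
from bench import manip
print(manip.job_done())"
```

```text
the job is handed in; nothing more can be done
None
```

I pressed the proud cap down to its hard stop with the pusher, stood the pusher upright at its old place on the bench, off the snowboard, and handed the job in at about 13 s; no verdict was returned.

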